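# Press a filter cassette shut in the locking pliers

## Robot

A 7-joint arm with a two-finger parallel gripper is mounted at the origin on the work surface. World frame = base frame: x ahead of the robot, y to its left, z up, the work surface at z = 0. Lengths are in mm, angles in rad, forces in N, time in s.
With the tool pointing down it reaches from about 400 to 875 mm from the base axis. Payload 4.4 kg.
Tool frame: the origin (TCP) lies at the very end of the fingers, on their centre line; the grasp point (between the pads) lies 19 mm behind it; z points along the fingers, y is the direction in which the jaws open and shut (so a half turn about z gives the same grasp; the last joint's range is limited). The gripper opens to 85 mm and grips with 20 to 120 N. Pads are 22 mm wide; open, the fingers measure 114 mm over their backs; the gripper's body (76 mm by 85 mm) begins 54 mm behind the grasp point. The pads swing forward as they close: fully open they stand 13 mm farther back than shut.
Start: joints at [1.16, 0.628, 0.038, 1.517, -0.027, 0.996, -0.02], TCP at [219.733, -611.748, 231.313] pointing down, gripper open.
Joint ranges: [-3.06, 3.06], [-0.37, 2.12], [-1.25, 1.32], [0.18, 2.47], [-1.1, 4.24], [0.23, 1.98], [-2.94, 2.94]. Speed limits (rad/s): [2.57, 2.57, 3.14, 3.14, 3.14, 3.14, 3.14].

## Interface

Orientations are given as [roll, pitch, yaw] about the fixed x, y, z axes, in that order (R = Rz(yaw) Ry(pitch) Rx(roll)).
In Python, from cell import ctrl gives the robot as it stands.
- The arm moves only by the shell command python3 -m crank 'ROWS' [OPENING]. ROWS is JSON, a list that holds one entry, the list of rows, each a list of 6 numbers: the shift along the tool's x, y, z in units of 30 mm (1.0 is 30 mm), then the turn, a rotation vector about the tool's x, y, z in units of 6 degrees (1.0 is 6 degrees). In form: [[[tx, ty, tz, rx, ry, rz], ...]]. A call has 1 to 12 rows; each row shifts and turns the pose as measured when the row begins, along the tool's axes as they then stand; what a row does not reach is not made up. A row lasts 1/12 s, in which the tool goes at most 41.7 mm and 7.16 degrees, less where a joint would pass 70% of its speed; a pose out of reach is approached as far as the arm can. A call is refused whole if a number of a shift passes 1 or a number of a turn 1, either way. A call with a gripper value outside its range is refused whole. OPENING is the gripper command: -1 is fully open, 1 is shut, values between are in proportion, set as the call begins (- or left out, the last holds). The fingers move at their own pace and stop on an object; the grip force is fixed at half the most. Time passes only in rows, so rows that do not move let the fingers close. It gives the time, the measured TCP pose, the force and the opening at its end, in the units of the state.
- ctrl.read_state(): the state, without advancing time (a new reading comes with each control period).
- ctrl.get_image(name): name is "scene" or "top" or "wrist"; returns a dict with "color" (400x640x3 uint8, red, green, blue), "depth" (400x640 float32, mm along the optical axis (not along the pixel's ray), 0 where there is no reading), "camera_matrix" (3x3 intrinsics, pixels), "R" (3x3) and "t" (3): a world point X has camera coordinates R X + t. Camera axes: x right, y down, z forward; pixel columns grow to the right and rows downward; lengths in mm; the calibration is good to about 2 mm. A picture is of the moment at which its call begins.
- ctrl.finish_job(): hands the job in, once; it reports no verdict.
Trained networks look in a picture, given as the dict that the camera call returned (one of the last four; its "shot" number tells which), for a name from the list of things; names that differ only in an ending like _2 or _b are one class to them, and where a whole thing is asked for, a point or a joint stands for the part that bears it (a point fixed in the world has none). Each returns a list of dicts, best first, with "conf" (0 to 1); they miss things now and then, are a little off and sometimes report something else, mostly with a low value. They report only what shows in the picture. A call takes as long as a camera call. They do not tell look-alikes from the thing itself.
- ctrl.search_frame(query, picture): "extent" ([centre column, centre row, width, height] in pixels, round what is visible of it).
The state is a dict: "clock": time; "qpos": joint angles; "qd": joint speeds; "tau": joint torques, N m; "eef_pos": TCP position; "tool_rot": TCP orientation; "force": force on the tool from outside, world axes, zero at the start; "torque": the same for the moment, N m; "width": finger opening in mm.
Only numpy, scipy, OpenCV 4.12 (cv2) and the standard library are available. Lean on these libraries where they do the work, as an engineer would, in place of code of your own. Each camera call takes 0.05 s, during which the arm holds its last target. There are 200 camera calls.

## Task

One of the two bench-mounted locking pliers has a filter cassette standing between its jaws with the cover not yet pushed home. Press that pliers' raised handle right down until it snaps over centre and stays locked by itself with your hand off it, then push down the small release paddle at its tail so that the handle springs open again. Leave the cassette standing in place with its cover home, and leave the other pliers alone.

Things in the scene. Friction and masses are not known exactly. Their poses are not given: they have to be found in the camera images.
- pliers: Steel locking pliers on a grey base plate (250 x 85 mm) fixed to the bench, those with the cassette in the jaws; an empty twin stands on the other side. Origin: bench level, mid stand; +x from tail to jaws, z up. In this frame: handle hinge pin (along y) at x +45, z 75 mm; release pin at x -85, z 52; anvil at x +115, top z 40. Nothing but the raised handle is above 110 mm.
- handle_end (a point): Middle of the upper face of the grey end pad (34 x 26 mm) of the moving handle, the place to press, 120 mm from the hinge pin. In the pliers' frame x -50, z 149 mm when open, x -75, z 82 when locked; it moves on the arc about the pin. The pad ends 17 mm further tailwards.
- handle (a joint): Angle of the moving handle, rad: 0 = open, held up by a spring 34 degrees above level; grows as it is pressed down; dead centre at 0.52, after which it snaps to its stop at 0.60 (level) and stays locked. Before dead centre it springs back open. Pressing the pad takes about 5 to 10 N.
- paddle (a point): Middle of the upper face of the release paddle (28 x 28 mm steel plate) that sticks out behind the handle at the tail, in the pliers' frame at x -136, z 76 mm at rest; it moves down on an arc of about 51 mm radius about the release pin.
- release (a joint): Angle of the release lever, rad: 0 = at rest (light spring), grows as the paddle is pressed down, stop at 0.50 (paddle about 25 mm lower). On a locked handle the lever's nose lifts the handle past dead centre at about 0.3, with a press of about 2 to 6 N, and the handle springs open.
- cassette_mid (a point): Middle of the round filter cassette (40 mm across, about 30 mm high, white lower half and clear cover) standing loose on the anvil; 13 mm above its underside; z axis up.
- cassette_cover (a joint): How far the cassette's cover has been pushed onto the lower half, m: 0 = standing 4 mm proud, 0.004 = home. It stays where it is pushed; the upper jaw pushes it home when the pliers lock.
- spare_handle (a joint): Handle angle of the other, empty pliers, rad, same meaning; to be left at 0.
Mind the look-alikes: they are no part of the job. What is shaped like the part that bears cassette_mid but pink or turquoise is not meant.

How it is judged:
By the outcome, as a careful person would: the job done as asked, in the order asked, and still so for the second after the job is handed in, with the robot touching nothing.
It also fails if it takes over 38 s, if anything falls off the work surface, if the arm or the gripper's body presses on something with over 40 N, if the wrist force passes 120 N, or if a joint passes its speed limit or range.

## Working session

There is one attempt and no reset: what is moved stays moved. The work goes in short steps, Python scripts to look and compute and a shell command to move; the robot and the scene stay as the last step left them, time stands still between calls to the robot, and variables do not carry over. Pictures are saved under pics/ and viewed, about 8 in all and at most 12, crops included, and the job is handed in when it is done.

```bash
mkdir -p pics; ls; cat > h.py <<'E'
import numpy as np,cv2
from cell import ctrl
def pt(im,u,v,r=2):
    d=im["depth"][int(v)-r:int(v)+r+1,int(u)-r:int(u)+r+1];d=d[d>0]
    if not len(d): return None
    z=np.median(d);c=np.linalg.inv(im["camera_matrix"])@[u,v,1]*z
    return (im["R"].T@(c-im["t"])).round(1)
def cloud(im):
    v,u=np.mgrid[0:400,0:640];z=im["depth"]
    p=np.stack([u,v,np.ones_like(u)],-1).reshape(-1,3)@np.linalg.inv(im["camera_matrix"]).T*z.reshape(-1,1)
    return ((p-im["t"])@im["R"]).reshape(400,640,3)
def save(im,n): cv2.imwrite("pics/"+n,im["color"][:,:,::-1])
E
python3 - <<'E'
from h import *
s=ctrl.read_state();print(s)
for n in("scene","top"):
    im=ctrl.get_image(n);save(im,n+"0.png");np.save(n+"0.npy",im,allow_pickle=True)
    for q in("pliers","handle_end","paddle","cassette_mid"):
        for d in ctrl.search_frame(q,im)[:4]: print(n,q,d,pt(im,*d["extent"][:2]))
E
```

```text
pics
{'clock': 0.0, 'qpos': array([ 1.16018576,  0.62931426,  0.03842045,  1.51835999, -0.02699131,
        0.99630795, -0.01998976]), 'qd': array([ 1.15492751e-03,  3.01677825e-04, -6.58602594e-05, -3.92231903e-04,
       -4.04342329e-04,  6.45657699e-04, -1.83819220e-04]), 'tau': array([-7.03130831e-05, -5.63396430e+01,  1.22631636e+00, -1.93445063e+01,
        1.10984186e-02,  1.05486129e-02, -2.70710575e-05]), 'eef_pos': array([ 219.53902984, -611.14279081,  230.41191595]), 'tool_rot': array([-3.13972052e+00,  1.76027702e-05,  3.44843128e-01]), 'force': array([-0.10837116,  0.05585307,  0.29617677]), 'torque': array([-0.02336174,  0.017317  , -0.00659871]), 'width': 85.28669041815326}
scene pliers {'extent': [252.5, 239.3, 64.4, 113.6], 'conf': 0.63} [ 620.5 -182.8   86.7]
scene handle_end {'extent': [238.9, 209.7, 24.1, 53.4], 'conf': 0.97} [ 555.8 -198.1  122.5]
scene paddle {'extent': [229.2, 196.2, 8.3, 13.9], 'conf': 0.41} [ 522.8 -212.9  139. ]
scene cassette_mid {'extent': [241.4, 318.4, 20.6, 25.9], 'conf': 0.86} [ 769.9 -238.5   28.4]
scene cassette_mid {'extent': [261.8
[... 270 characters left out ...]
94.2, 227.9, 54.4, 134.6], 'conf': 0.77} [ 547.2 -192.1   44.2]
top handle_end {'extent': [406.0, 227.1, 23.4, 56.9], 'conf': 0.74} [ 549.  -201.9  127.7]
top handle_end {'extent': [405.8, 269.6, 15.6, 50.1], 'conf': 0.57} [ 459.5 -212.3   65.2]
top paddle {'extent': [406.2, 268.0, 15.1, 51.2], 'conf': 0.66} [ 458.2 -222.8   14.2]
top cassette_mid {'extent': [411.1, 135.3, 17.1, 19.5], 'conf': 0.71} [ 753.6 -233.8   30.6]
top cassette_mid {'extent': [344.1, 175.7, 17.9, 22.6], 'conf': 0.63} [662.6 -84.2  30.9]
top cassette_mid {'extent': [369.1, 130.7, 22.1, 21.3], 'conf': 0.62} [ 764.  -140.2   30.6]
top cassette_mid {'extent': [387.8, 165.4, 11.8, 17.0], 'conf': 0.5} [ 677.3 -172.2   91.8]
```

```bash
python3 - <<'E'
from h import *
a=cv2.imread("pics/scene0.png")[110:370,130:530];b=cv2.imread("pics/top0.png")[80:340,150:550]
cv2.imwrite("pics/a.png",cv2.resize(a,None,fx=2,fy=2));cv2.imwrite("pics/b.png",cv2.resize(b,None,fx=2,fy=2))
im=np.load("top0.npy",allow_pickle=True).item();print(im["camera_matrix"],im["R"],im["t"])
E
```

```text
[[442.8445855    0.         315.25008026]
 [  0.         442.8445855  197.29579458]
 [  0.           0.           1.        ]] [[ 0.00314412 -0.99989033 -0.01447199]
 [-0.99772709 -0.00216252 -0.06734966]
 [ 0.06731098  0.01465086 -0.99762447]] [-21.63894433 615.01104363 972.12323733]
```

View pics/a.png

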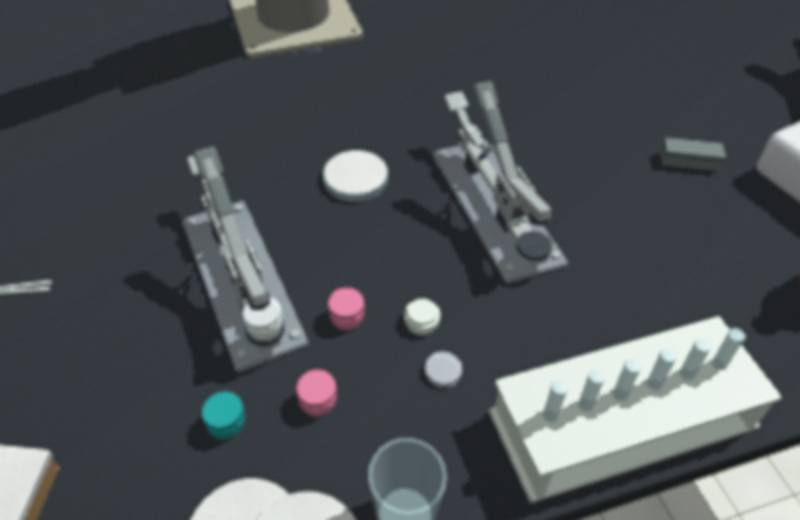

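View pics/b.png

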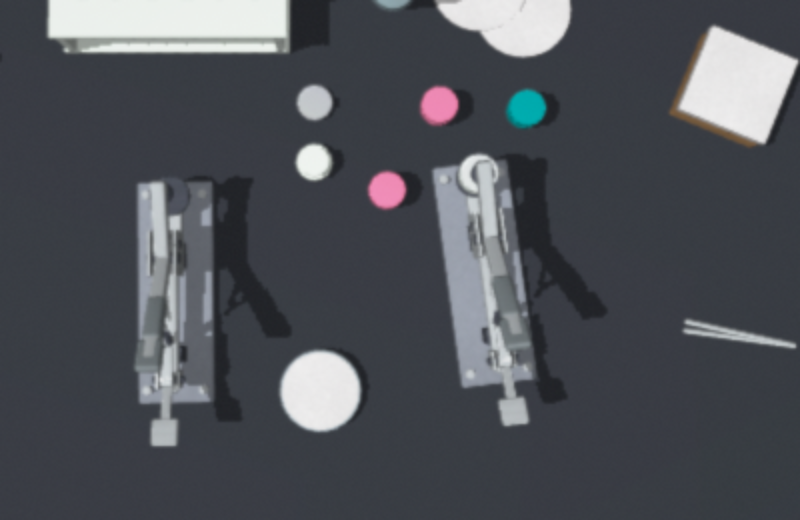

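The cassette sits in the pliers that are at the left of the scene picture and the right of the top picture. In the top crop, its paddle is at (513,411), its pad at about (513,335) and its cassette at (478,173). I'll fit the pliers' frame from the rays.

```bash
python3 - <<'E'
from h import *
im=np.load("top0.npy",allow_pickle=True).item()
def ray(u,v,z):
    d=im["R"].T@np.linalg.inv(im["camera_matrix"])@[u,v,1];c=-im["R"].T@im["t"]
    return c+d*(z-c[2])/d[2]
f=lambda x,y:(150+x/2,80+y/2)
P=cloud(im)
for n,x,y,z in[("paddle",513,411,76),("pad",513,335,149),("cass",478,173,70),("c1",433,168,8),("c2",507,160,8),("c3",537,378,8),("c4",463,386,8)]:
    print(n,ray(*f(x,y),z).round(1),pt(im,*f(x,y),1))
c=np.mean([ray(*f(*q),8) for q in[(433,168),(507,160),(537,378),(463,386)]],0);print("ctr",c)
# masks by height near pliers
m=(P[...,0]>380)&(P[...,0]<720)&(P[...,1]>-270)&(P[...,1]<-120)
pl=m&(P[...,2]>3)&(P[...,2]<16)
q=np.argwhere(pl)[:,::-1].astype(np.float32)
print(len(q),np.median(P[pl][:,2]))
hi=m&(P[...,2]>135)
print("hi",len(P[hi]),P[hi].mean(0),P[hi].min(0),P[hi].max(0))
pd=m&(P[...,2]>60)&(P[...,2]<90)&(P[...,0]<470)
print("pd",len(P[pd]),P[pd].mean(0),P[pd].min(0),P[pd].max(0))
E
```

```text
paddle [ 427.7 -211.4   76. ] [ 427.7 -211.3   76.5]
pad [ 509.6 -198.4  149. ] [ 509.8 -197.7  152.4]
cass [ 678. -178.   70.] [ 673.3 -172.8  103.9]
c1 [ 692.2 -136.3    8. ] [ 6.933e+02 -1.371e+02  5.000e-01]
c2 [ 701.4 -220.5    8. ] [ 702.5 -221.7    1.2]
c3 [ 455.6 -251.4    8. ] [ 455.1 -252.6    2.7]
c4 [ 446.3 -168.7    8. ] [ 446.  -169.2    4.6]
ctr [ 573.87995013 -194.24223128    8.        ]
3117 10.13867603166592
hi 274 [ 515.32067287 -199.59931512  148.22396731] [ 495.44936089 -213.96999317  135.04976091] [ 541.28521405 -186.95023721  159.66887386]
pd 251 [ 436.01771105 -210.73320221   74.35276245] [ 414.42630689 -226.48033962   61.08575865] [ 469.08936115 -197.89840935   83.4000847 ]
```

```bash
cat >> h.py <<'E'
from scipy.spatial.transform import Rotation as Ro
YAW=0.128;O=np.array([562.6,-194.0,0]);A=Ro.from_euler('z',YAW).as_matrix()
def W(x,z,y=0): return O+A@[x,y,z]
def go(p,tilt=0):
    """shift (units) in tool axes to p; turn (units, about tool axes) to pliers-aligned, tilt deg leaning tailwards"""
    s=ctrl.read_state();R=Ro.from_euler('xyz',s["tool_rot"])
    G=Ro.from_euler('z',YAW)*Ro.from_euler('y',-tilt,degrees=True)*Ro.from_euler('x',180,degrees=True)
    print("t",round(float(s["clock"]),2),"pl",(A.T@(s["eef_pos"]-O)).round(1),"F",s["force"].round(1),"w",round(s["width"],1),
     "shift",(R.inv().apply(p-s["eef_pos"])/30).round(2),"turn",(np.degrees((R.inv()*G).as_rotvec())/6).round(2))
E
python3 -m crank '[[[0,0,0,0,0,0.7],[0,0,0,0,0,0.7],[0,0,0,0,0,0.7],[0,0,0,0,0,0]]]' 1
python3 -c "
from h import *
go(W(-50,190))"
```

```text
clock: 0.83
eef_pos: [219.6, -611.8, 231.4]
tool_rot: [-3.142, -0.0, 0.115]
force: [0.1, 0.7, 0.4]
width: 39.1
t 0.83 pl [-393.5 -370.6  231.4] F [0.1 0.7 0.4] w 39.1 shift [ 11.29 -12.5    1.38] turn [-0.   -0.   -0.12]
```

```bash
python3 -m crank '[[[0.85,-0.95,0,0,0,0],[0.85,-0.95,0,0,0,0],[0.85,-0.95,0,0,0,0],[0.85,-0.95,0,0,0,0],[0.85,-0.95,0,0,0,0],[0.85,-0.95,0,0,0,0],[0.85,-0.95,0,0,0,0],[0.85,-0.95,0,0,0,0],[0.85,-0.95,0,0,0,0],[0.85,-0.95,0,0,0,0],[0.85,-0.95,0,0,0,0],[0,0,0,0,0,0]]]'
python3 -c "
from h import *
go(W(-50,190))"
```

```text
clock: 1.83
eef_pos: [468.0, -255.0, 229.1]
tool_rot: [3.134, -0.001, 0.135]
force: [-0.4, 0.5, -0.2]
width: 0.0
t 1.83 pl [-101.6  -48.4  229.1] F [-0.4  0.5 -0.2] w 0.0 shift [ 1.73 -1.61  1.29] turn [ 0.07 -0.01  0.06]
```

```bash
python3 -m crank '[[[0.85,-0.8,0,0,0,0],[0.85,-0.8,0,0,0,0],[0,0,0.4,0,0,0],[0,0,0.4,0,0,0],[0,0,0,0,0,0],[0,0,0,0,0,0]]]'
python3 - <<'E'
from h import *
go(W(-50,160))
im=ctrl.get_image("scene");a=im["color"][150:320,170:330,::-1]
im2=ctrl.get_image("wrist")["color"][:,:,::-1]
a=cv2.resize(a,(376,400));cv2.imwrite("pics/c.png",np.hstack([a,im2[:,120:520]]))
E
```

```text
clock: 2.33
eef_pos: [515.2, -197.6, 205.6]
tool_rot: [3.133, -0.006, 0.156]
force: [-0.1, -0.4, 0.1]
width: 0.2
t 2.33 pl [-47.5   2.5 205.6] F [-0.1 -0.4  0.1] w 0.2 shift [-0.09  0.07  1.52] turn [ 0.08 -0.06  0.27]
```

View pics/c.png

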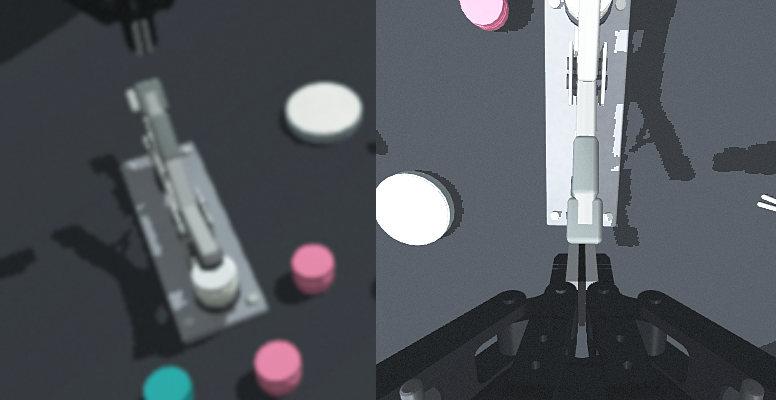

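The left half shows the shut fingers above the pad end. In the right half (wrist view), the fingers at column ~583 line up with the pad at ~585. I'll lower to just above the pad.

```bash
python3 -m crank '[[[-0.05,0.07,0.6,0,0,0.25],[-0.05,0,0.6,0,0,0],[0,0,0.4,0,0,0],[0,0,0,0,0,0],[0,0,0,0,0,0]]]'
python3 -c "
from h import *
for a in (0,.1,.2,.3,.4,.5,.56,.6,.64): print(a,45-120.0*np.cos(.66-a+0.0), 75+120*np.sin(.66-a))
go(W(-51,149))"
```

```text
clock: 2.85
eef_pos: [513.7, -206.2, 160.9]
tool_rot: [3.128, -0.013, 0.123]
force: [-0.1, -0.1, 0.6]
width: 0.3
0 -49.79906777968381 148.57402223681206
0.1 -56.670613321609935 138.742343750506
0.2 -62.52629970306302 128.27377283586236
0.3 -67.30761884135218 117.27290799301079
0.4 -70.96679737614159 105.8496662270586
0.5 -73.46727400507523 94.11818479370952
0.56 -74.4004998333631 86.98000999761938
0.6 -74.7840647922245 82.19568077753335
0.64 -74.97600079998934 77.39984000319997
t 2.85 pl [-50.1  -5.9 160.9] F [-0.1 -0.1  0.6] w 0.3 shift [-0.04 -0.2   0.39] turn [ 0.13 -0.13 -0.04]
```

```bash
python3 -m crank '[[[-0.05,-0.18,0.1,0.1,-0.1,0],[0,0,0.15,0,0,0],[0,0,0.2,0,0,0],[-0.1,0,0.2,0,0,0],[-0.15,0,0.25,0,0,0],[-0.15,0,0.25,0,0,0]]]'
python3 -c "
from h import *
go(W(-62,128))"
```

```text
clock: 3.35
eef_pos: [507.0, -204.0, 134.8]
tool_rot: [3.133, -0.019, 0.124]
force: [-2.3, 2.6, 10.5]
width: -0.5
t 3.35 pl [-56.4  -2.8 134.8] F [-2.3  2.6 10.5] w -0.5 shift [-0.19 -0.09  0.22] turn [ 0.08 -0.18 -0.04]
```

```bash
python3 -m crank '[[[-0.15,-0.05,0.25,0,-0.05,0],[-0.12,0,0.25,0,-0.05,0],[-0.1,0,0.25,0,-0.05,0],[-0.08,0,0.25,0,0,0],[-0.06,0,0.25,0,0,0]]]'
python3 -c "
from h import *
go(W(-75,82))"
```

```text
clock: 3.77
eef_pos: [495.6, -205.4, 103.8]
tool_rot: [3.13, -0.014, 0.125]
force: [-0.6, 0.5, 6.0]
width: -0.1
t 3.77 pl [-67.9  -2.7 103.8] F [-0.6  0.5  6. ] w -0.1 shift [-0.25 -0.1   0.72] turn [ 0.11 -0.13 -0.03]
```

```bash
python3 -m crank '[[[-0.08,-0.05,0.25,0,0,0],[-0.05,0,0.25,0,0,0],[-0.03,0,0.25,0,0,0],[-0.02,0,0.15,0,0,0],[0,0,0.1,0,0,0]]]'
python3 -c "
from h import *
go(W(-75,82))"
```

```text
clock: 4.18
eef_pos: [492.8, -206.1, 81.5]
tool_rot: [3.127, -0.021, 0.124]
force: [-10.5, 3.6, 42.8]
width: 0.1
t 4.18 pl [-70.8  -3.1  81.5] F [-10.5   3.6  42.8] w 0.1 shift [-0.14 -0.1  -0.02] turn [ 0.14 -0.2  -0.04]
```

The handle is on its stop. I'll lift clear, move tailwards and check it.

```bash
python3 -m crank '[[[0,0,-0.4,0,0,0],[0,0,-0.8,0,0,0],[0,0,-0.9,0,0,0],[-0.6,0,-0.6,0,0,0],[-0.9,0,0,0,0,0],[-0.6,0,0,0,0,0],[0,0,0,0,0,0]]]'
python3 - <<'E'
from h import *
go(W(-141,95),12)
im=ctrl.get_image("scene");a=im["color"][150:320,170:330,::-1]
im1=ctrl.get_image("wrist");im2=im1["color"][:,:,::-1]
P=cloud(im)
a=cv2.resize(a,(376,400));cv2.imwrite("pics/d.png",np.hstack([a,im2[:,120:520]]))
for i,n in((im,"scene"),(im1,"wrist")):
  for q in("handle_end","paddle","cassette_mid"):
    for d in ctrl.search_frame(q,i)[:2]:
        p=pt(i,*d["extent"][:2]); print(n,q,d,None if p is None else (A.T@(p-O)).round(1))
E
```

```text
clock: 4.77
eef_pos: [429.9, -212.3, 165.4]
tool_rot: [3.126, -0.027, 0.128]
force: [-0.9, -0.3, -0.6]
width: -0.6
t 4.77 pl [-134.    -1.2  165.4] F [-0.9 -0.3 -0.6] w -0.6 shift [-0.3  -0.08  2.34] turn [0.15 1.75 0.01]
scene handle_end {'extent': [239.7, 220.1, 18.3, 36.7], 'conf': 0.94} [-16.5  -5.5  80. ]
scene cassette_mid {'extent': [301.4, 265.6, 17.9, 19.4], 'conf': 0.84} [129.8  89.8  28.1]
scene cassette_mid {'extent': [287.0, 308.7, 21.7, 24.6], 'conf': 0.71} [217.3  21.3  27.2]
wrist handle_end {'extent': [319.8, 77.3, 32.5, 154.7], 'conf': 0.77} [-33.8   1.2  84.6]
wrist handle_end {'extent': [321.8, 187.8, 36.9, 76.5], 'conf': 0.17} [-117.     0.    70.8]
wrist paddle {'extent': [322.1, 190.8, 35.6, 77.4], 'conf': 0.58} [-119.3   -0.2   71.7]
```

View pics/d.png

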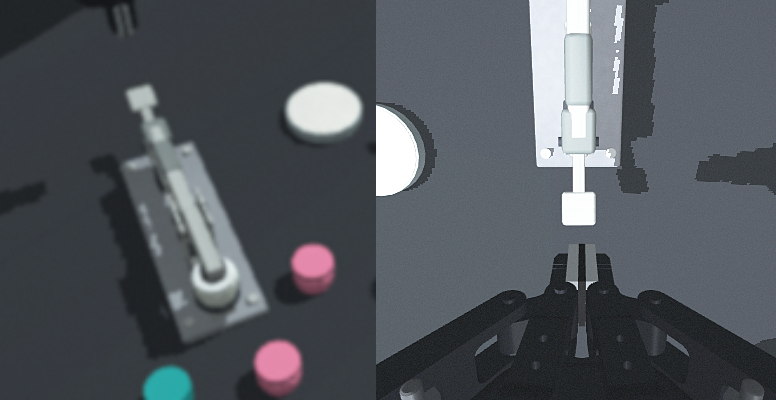

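The handle stayed locked with the hand off, and the cassette is standing under the jaw. In the wrist panel, the paddle is at (579,208), in line with the fingers. Next I'll tilt and approach it.

```bash
python3 -m crank '[[[-0.1,0,0.5,0.1,0.9,0],[0,0,0.5,0,0.85,0],[0,0,0.5,0,0,0],[0,0,0.4,0,0,0],[0,0,0,0,0,0],[0,0,0,0,0,0]]]'
python3 -c "
from h import *
go(W(-141,82),12)"
```

```text
clock: 5.67
eef_pos: [436.8, -208.0, 117.0]
tool_rot: [-3.129, -0.214, 0.128]
force: [1.0, -0.1, 1.0]
width: -0.1
t 5.67 pl [-126.6    2.1  117. ] F [ 1.  -0.1  1. ] w -0.1 shift [-0.72  0.08  1.04] turn [-0.12 -0.05  0.  ]
```

```bash
python3 -m crank '[[[-0.4,0.08,0,0,0,0],[-0.3,0,0.2,0,0,0],[0,0,0.3,0,0,0],[0,0,0.3,0,0,0],[0,0,0,0,0,0],[0,0,0,0,0,0]]]'
python3 -c "
from h import *
go(W(-141,76),12);go(W(-135,50),12)"
```

```text
clock: 6.17
eef_pos: [427.3, -210.6, 92.2]
tool_rot: [-3.133, -0.217, 0.141]
force: [-0.6, 0.5, 0.8]
width: -0.1
t 6.17 pl [-136.3    0.8   92.2] F [-0.6  0.5  0.8] w -0.1 shift [-0.27  0.03  0.49] turn [-0.11 -0.07  0.13]
t 6.17 pl [-136.3    0.8   92.2] F [-0.6  0.5  0.8] w -0.1 shift [-0.26  0.04  1.38] turn [-0.11 -0.07  0.13]
```

```bash
python3 -m crank '[[[-0.2,0.03,0.2,0,0,0],[-0.1,0,0.25,0,0,0],[-0.1,0,0.25,0,0,0],[-0.1,0,0.25,0,0,0],[-0.1,0,0.2,0,0,0]]]'
python3 -c "
from h import *
go(W(-144,52),12)"
```

```text
clock: 6.58
eef_pos: [426.8, -218.6, 70.6]
tool_rot: [-3.113, -0.2, 0.141]
force: [-2.0, 1.5, 5.3]
width: -0.1
t 6.58 pl [-137.9   -7.1   70.6] F [-2.   1.5  5.3] w -0.1 shift [-0.32 -0.22  0.57] turn [-0.3   0.1   0.12]
```

```bash
python3 -m crank '[[[-0.1,-0.05,0.25,-0.1,0,0],[-0.08,-0.05,0.25,0,0,0],[-0.05,0,0.2,0,0,0],[-0.05,0,0.15,0,0,0]]]'
python3 - <<'E'
from h import *
go(W(-144,52),12)
im=ctrl.get_image("scene")
for d in ctrl.search_frame("handle_end",im)[:2]: print(d)
E
```

```text
clock: 6.92
eef_pos: [428.2, -221.4, 53.9]
tool_rot: [-3.105, -0.179, 0.139]
force: [0.6, 0.9, 1.4]
width: -0.0
t 6.92 pl [-136.8  -10.1   53.9] F [0.6 0.9 1.4] w -0.0 shift [-0.24 -0.34  0.03] turn [-0.37  0.29  0.1 ]
{'extent': [240.5, 215.9, 18.4, 41.0], 'conf': 0.84}
```

```bash
python3 - <<'E'
from h import *
im=ctrl.get_image("scene");a=im["color"][150:320,170:330,::-1]
im1=ctrl.get_image("wrist");im2=im1["color"][:,:,::-1]
go(W(-144,52),12)
a=cv2.resize(a,(376,400));cv2.imwrite("pics/e.png",np.hstack([a,im2[:,120:520]]))
E
```

```text
t 7.12 pl [-136.7  -10.2   54.4] F [-0.   1.1  1. ] w 0.3 shift [-0.25 -0.34  0.05] turn [-0.36  0.29  0.1 ]
```

View pics/e.png

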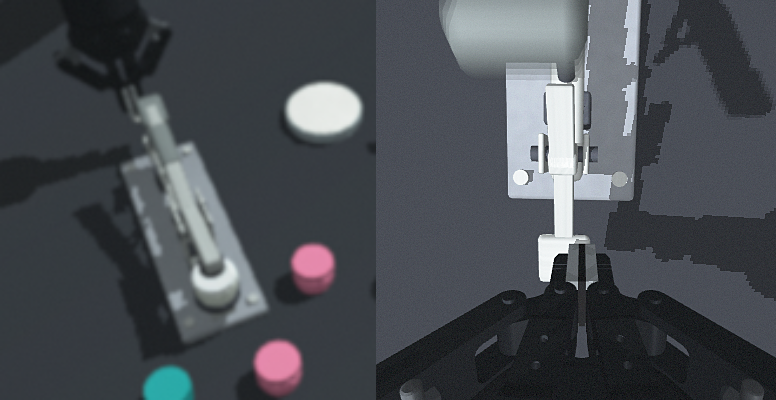

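The handle is past dead centre and rising, but the pad looks only part-way up (scene panel (151,108), against (147,90) when open). The gripper body may be in its way, so I'll measure where the pad is.

```bash
python3 - <<'E'
from h import *
for n in("scene",):
    im=ctrl.get_image(n);P=(cloud(im)-O)@A
    m=(abs(P[...,1])<25)&(P[...,0]>-95)&(P[...,0]<20)&(P[...,2]>75)
    Q=P[m];
    for x in range(-95,20,10):
        k=(Q[:,0]>=x)&(Q[:,0]<x+10)
        if k.sum(): print(n,x,k.sum(),np.median(Q[k],0).round(0),Q[k][:,2].max().round(0))
go(W(-160,60),12)
E
```

```text
scene -65 27 [-58.  -1. 154.] 156.0
scene -55 62 [-50.  -3. 149.] 156.0
scene -45 64 [-39.  -3. 142.] 147.0
scene -35 37 [-31.  -3. 136.] 141.0
scene -25 48 [-20.  -3. 130.] 136.0
scene -15 53 [-10.  -2. 123.] 130.0
scene -5 46 [ -0.  -2. 116.] 121.0
scene 5 46 [  9.  -2. 108.] 115.0
scene 15 20 [ 17.  -2. 103.] 105.0
t 7.17 pl [-136.7  -10.2   54.6] F [-0.8  0.8  1.7] w -0.0 shift [-0.73 -0.36 -0.3 ] turn [-0.36  0.28  0.1 ]
```

The pad is back at x -50, z 149, so the handle is fully open. Retracting.

```bash
python3 -m crank '[[[-0.1,0,-0.4,0,0,0],[-0.1,0,-0.7,0,0,0],[-0.2,0,-0.9,0,0,0],[-0.2,0,-0.9,0,0,0],[0,0,-0.9,0,0,0],[0,0,-0.9,0,0,0],[0,0,-0.9,0,0,0],[0,0,0,0,0,0],[0,0,0,0,0,0]]]'
python3 - <<'E'
from h import *
go(W(-160,60),12)
im=ctrl.get_image("scene");P=(cloud(im)-O)@A
a=cv2.resize(im["color"][150:320,170:420,::-1],(590,400));cv2.imwrite("pics/f.png",a)
for lo,hi in((-60,-40),(-45,-25),(-10,10)):
    m=(abs(P[...,1])<25)&(P[...,0]>lo)&(P[...,0]<hi)&(P[...,2]>75);print(np.median(P[m],0).round(0))
im=ctrl.get_image("top");P=(cloud(im)-O)@A
m=(abs(P[...,1])<22)&(P[...,0]>93)&(P[...,0]<137)&(P[...,2]>55)&(P[...,2]<78);print("cover",m.sum(),np.median(P[m],0).round(1))
im0=np.load("top0.npy",allow_pickle=True).item();P=(cloud(im0)-O)@A
m=(abs(P[...,1])<22)&(P[...,0]>93)&(P[...,0]<137)&(P[...,2]>55)&(P[...,2]<78);print("cover before",m.sum(),np.median(P[m],0).round(1))
d=np.abs(im["color"].astype(int)-im0["color"]).max(2);print("spare diff",(d[160:300,205:280]>40).sum())
E
```

```text
clock: 7.92
eef_pos: [380.6, -237.3, 224.9]
tool_rot: [-3.11, -0.183, 0.136]
force: [-0.0, -0.4, -0.3]
width: 0.2
t 7.92 pl [-186.   -19.7  224.9] F [-0.  -0.4 -0.3] w 0.2 shift [-0.15 -0.47  5.58] turn [-0.32  0.25  0.07]
[-49.  -3. 149.]
[-37.  -2. 140.]
[  1.  -3. 116.]
cover 136 [118.8   9.7  67. ]
cover before 145 [119.5   9.8  70.8]
spare diff 0
```

View pics/f.png

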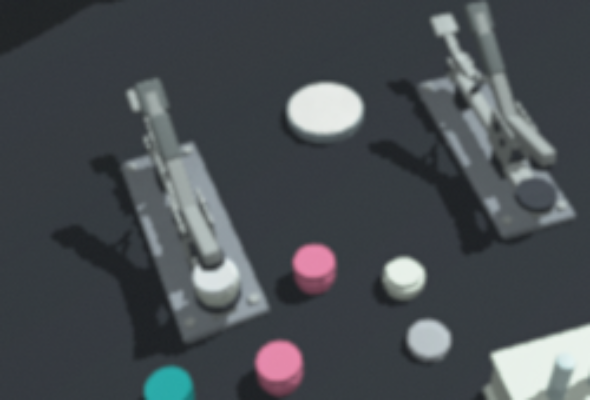

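The handle is open (pad at (150,92)) and the cassette is upright at (215,282). The cover is 3.8 mm lower than before, so it is home. The spare pliers are unchanged and the robot is clear of everything.

```bash
python3 -c "
from cell import ctrl
print(ctrl.finish_job())"
```

```text
the job is handed in; nothing more can be done
None
```

The job is done and handed in at about 8 s on the clock, well inside the 38 s limit.

I pressed the handle of the cassette pliers down to its stop and lifted off. A picture showed it staying locked by itself with the cassette upright. I then pressed the release paddle, and the handle sprang open.

**Last checks:**
- **Handle:** the end pad is back at x -49, z 149 mm in the pliers' frame, which is the open position.
- **Cassette:** it is standing in place, with the cover top down from 70.8 to 67.0 mm. That is 3.8 mm, which matches the 4 mm travel within the depth camera's accuracy.
- **Spare pliers:** no change between the first and last overhead pictures.
- **Robot:** it is clear of everything, and the wrist force reads about zero.

**Less tidy points:**
- The fingers peaked at about 43 N on the pad at the handle's stop. That was fingertip contact, not the arm or gripper body, and the wrist limit is 120 N.
- The fingers drifted about 10 mm sideways on the paddle while pressing, but stayed on it.
- Straight after the release, one picture made the handle look only half open. The depth measurement showed it fully open.

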